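Seat the tube-rotator rotor in its bearing slots

TASK

Pick up the empty rotor of the tube rotator (orange grip, two white eight-sided discs) and lower its axle into both open slots of the blue-based stand. The slots are snug, so push it down gently by feel until both ends of the axle bear evenly and firmly on the brass shoes inside, with about 10 N on the shoes and never as much as 20 N, then let go, leaving it level; disturb nothing else.

Things in the scene. Friction and masses are not known exactly. Their poses are not given: they have to be found in the camera images.
- rotor: Loose rotor, about 0.3 kg, lying on flats of its discs. Origin: middle of the axle, 35 mm above the bench; y runs along the axle (x, z turn as it rolls; symmetric end for end). Steel axle 12 mm thick, 200 mm long, its last 6.5 mm a black collar 20 mm thick. Two white eight-sided discs, 70 mm across flats, 76 over corners, 8 mm thick, centred 42 mm from the middle, hubs out to 52 mm.
- rotor_grip (a point): Centre of the orange grip sleeve with black rings in the middle of the rotor's axle (same point as the rotor's origin): 30 mm in diameter, 56 mm long along the axle. A tall microscope stands left of the work, near x 0.3, y 0.4 m, reaching x 0.47: a hand coming from that side must first rise to 0.5 m. A low counter keyboard lies just behind the rotor: open the fingers at most about 60 mm there.
- stand: Fixed stand: blue base 80 mm (x) by 224 mm (y), 14 mm thick, origin under its centre on the bench, z up; y runs through both slots. White cheeks at y = +82 and -82 mm, 14 mm thick (y), 54 mm wide, 104 mm high, each with a slot at x = 0 open at the top, 14 mm wide, flared above z = 86 mm to about 28 mm at the mouth, solid floor at z = 36 mm.
- slot_l (a point): Centre of the slot's mouth in the y = +82 mm cheek, 104 mm above the bench. In each slot, from z = 86 down to 44 mm, two black sprung bars with round tops stand 2 mm proud of the walls and pinch the axle, so that it tends to stay where it is left; pushing it down takes a steady 3 to 9 N in all, both ends together.
- slot_r (a point): Centre of the slot's mouth in the y = -82 mm cheek, 104 mm above the bench; otherwise like slot_l.
- bearing_unit: Fixed in the stand, same origin and axes (seen as a black screw on the base). Carries two brass shoes, one in each slot, level with each other. Their flat tops lie anywhere from 54 to 70 mm above the bench, not readable (a landed axle's centre: 60 to 76 mm). They are sprung and damped, 9 N per mm together, 7 mm travel: landing is felt as force climbing steeply above the slots' steady drag.
- staining_jar: Bystander: clear jar with black lid, 58 x 55 x 86 mm, origin under its centre.
- slide_pack: Bystander: white slide carton with a blue edge, 32 x 82 x 54 mm, origin under its centre.
- sample_cup: Bystander: cup with red lid, 66 mm across, 66 mm high, origin under its centre.
- oil_bottle: Bystander: small brown bottle with black cap, 31 x 32 x 73 mm, origin under its centre.

How it is judged:
By the outcome, as a careful person would: the job done as asked, in the order asked, and still so for the second after the job is handed in, with the robot touching nothing.
It also fails if it takes over 48 s, if anything falls off the work surface, if the arm or the gripper's body presses on something with over 40 N, if the wrist force passes 120 N, or if a joint passes its speed limit or range.

ROBOT

A 6-joint arm with a two-finger parallel gripper is mounted at the origin on a cart in front of the work surface, level with it; the furniture and walls round the work are solid. World frame = base frame: x ahead of the robot, y to its left, z up, the work surface at z = 0. Lengths are in m, angles in rad, forces in N, time in s.
With the tool pointing down it reaches from about 0.3 to 0.875 m from the base axis. Payload 6.4 kg.
Tool frame: the origin (TCP) lies where the fingers leave the gripper's body, on its centre line; the fingertips stand 73 mm ahead of it and the grasp point (between the pads) lies 54 mm ahead of it; z points along the fingers, y is the line along which they close (so a half turn about z gives the same grasp; the last joint's range is limited). The gripper opens to 85 mm and grips with 20 to 120 N. Pads are 22 mm wide; open, the fingers measure 114 mm over their backs; the gripper's body (76 mm by 85 mm) begins 54 mm behind the grasp point. The pads swing forward as they close: fully open they stand 13 mm farther back than shut.
Start: joints at [-1.403, 0.181, 1.607, -0, 1.354, -0.206], TCP at [0.21, -0.535, 0.304] pointing down, gripper open.
Joint ranges: [-2.99, 2.99], [-0.89, 2.07], [0.3, 2.58], [-1.14, 4.28], [0, 2.63], [-3.12, 3.12]. Speed limits (rad/s): [2.57, 2.57, 3.01, 3.14, 3.14, 3.14].

INTERFACE

Orientations are given as a unit quaternion [w, x, y, z].
In Python, from bench import ctrl gives the robot as it stands.
- The arm moves only by the tool carry_out, never from a script. Its argument "steps" is one flat list of numbers, 7 for each row, row after row: the shift along the tool's x, y, z in m, then the turn, a rotation vector about the tool's x, y, z in rad, then the opening, from 0 (shut) to 1 (fully open). In form: [dx, dy, dz, wx, wy, wz, claw, dx, dy, dz, wx, wy, wz, claw, ...]. A call has 1 to 20 rows; each row is the pose to reach, as a shift and turn from the pose commanded when the call began, along the tool's axes at that moment; what a row does not reach only later rows make up. A row lasts 1/10 s, in which the tool goes at most 50 mm and 8.59 degrees, less where a joint would pass 70% of its speed; a pose out of reach is approached as far as the arm can. A call with a gripper value outside its range is refused whole. The fingers move at their own pace and stop on an object; the grip force is fixed at half the most. Time passes only in rows, so rows that repeat a pose let the fingers close. It gives the time, the measured TCP pose, the force, the opening and the grip force at its end, in the units of the state.
- ctrl.get_obs(): the state, without advancing time (a new reading comes with each control period).
- ctrl.camera(name): name is "side" or "top" or "wrist"; returns the picture (480x640x3 uint8, red, green, blue); there is no depth.
- ctrl.camera_params(name): a dict with "vertical_fov" (degrees; the focal length in pixels is half the picture's height over the tangent of half this angle, whatever the lens; pixels are square), "cx", "cy" (the principal point, pixels), "cam_to_world" (4x4, takes a point from camera to world coordinates); the wrist camera has in their place "hand_eye" (4x4, takes a point from camera to tool coordinates, whose origin is the TCP and whose axes are the flange's). Camera axes: x right, y down, z forward; pixel columns grow to the right and rows downward; lengths in m; the calibration is good to about 2 mm. A picture is of the moment at which its call begins: read the wrist's pose just before it. camera_params takes no time and is no camera call.
- ctrl.hand_in(): hands the job in; it is judged then, once.
The state is a dict: "time_s": time; "q": joint angles; "dq": joint speeds; "joint_efforts": joint torques, N m; "eef_pos": TCP position; "eef_rot": TCP orientation; "wrist_force": force on the tool from outside, world axes, zero at the start; "torque": the same for the moment, N m; "opening": opening from 0.0 (shut) to 1.0 (fully open); "grasp_force": force on a finger pad.
Only numpy, scipy, OpenCV 4.12 (cv2) and the standard library are available. Lean on these libraries where they do the work, as an engineer would, in place of code of your own. Each camera call takes 0.05 s, during which the arm holds its last target. There are 200 camera calls.

## Working session

There is one attempt and no reset: what is moved stays moved. The work goes in short steps, Python scripts to look and compute and a tool call to move; the robot and the scene stay as the last step left them, time stands still between calls to the robot, and variables do not carry over. Pictures are saved under pics/ and viewed, at most 10 in all, crops included, and the job is handed in when it is done.

Besides the shell and the picture viewer there is one more tool, called as name(argument=value, ...) on one line, values as JSON. carry_out: Moves the arm, as the interface text tells. Its arguments: {"type":"object","properties":{"steps":{"type":"array"}},"required":["steps"]}

```bash
mkdir -p pics; python3 - <<'E'
from bench import ctrl
import cv2,numpy as np
np.set_printoptions(precision=4,suppress=True)
o=ctrl.get_obs();print(o)
for n in("side","top"):
    cv2.imwrite(f"pics/{n}0.png",ctrl.camera(n)[:,:,::-1]);print(n,ctrl.camera_params(n))
print(ctrl.camera_params("wrist"))
E
```

```text
{'time_s': 0.0, 'q': array([-1.4033,  0.1815,  1.608 ,  0.    ,  1.3538, -0.2063]), 'dq': array([ 0.0009, -0.0013,  0.0021, -0.0018, -0.0002,  0.0007]), 'joint_efforts': array([  0.0002, -44.4874, -35.134 ,  -0.0002,   0.0092,  -0.    ]), 'eef_pos': array([ 0.2099, -0.5348,  0.303 ]), 'eef_rot': array([-0.0009,  0.9826,  0.1858,  0.    ]), 'wrist_force': array([-0.263 ,  0.2245,  0.557 ]), 'torque': array([0.0106, 0.0301, 0.041 ]), 'grasp_force': 0.0, 'opening': 0.9986869718324549}
side {'vertical_fov': 52.841465553175816, 'cx': 317.4980427787932, 'cy': 228.68269647991212, 'cam_to_world': array([[-0.987 , -0.0799,  0.1398,  0.4683],
       [-0.1607,  0.4357, -0.8856,  1.0603],
       [ 0.0099, -0.8965, -0.4429,  0.4969],
       [ 0.    ,  0.    ,  0.    ,  1.    ]])}
top {'vertical_fov': 43.83822177892587, 'cx': 325.70707172440166, 'cy': 236.96048275982494, 'cam_to_world': array([[ 0.0156, -0.9883,  0.1517,  0.4311],
       [-0.9997, -0.018 , -0.0139,  0.2227],
       [ 0.0165, -0.1515, -0.9883,  0.9987],
       [ 0.    ,  0.    ,  0.    ,  1.    ]])}
{'vertical_fov': 71.35381648544751, 'cx': 318.48988750274657, 'cy': 235.07227829341443, 'hand_eye': array([[ 0.0007, -0.9574, -0.2888,  0.0721],
       [ 1.    ,  0.0006,  0.0003, -0.0002],
       [-0.0001, -0.2888,  0.9574, -0.0689],
       [ 0.    ,  0.    ,  0.    ,  1.    ]])}
```

View pics/top0.png

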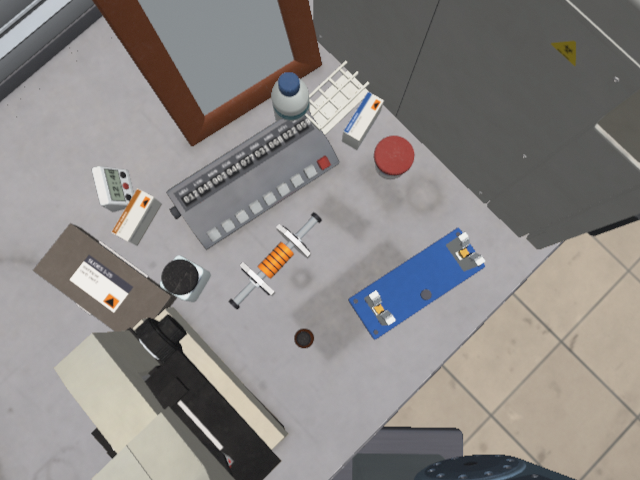

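View pics/side0.png

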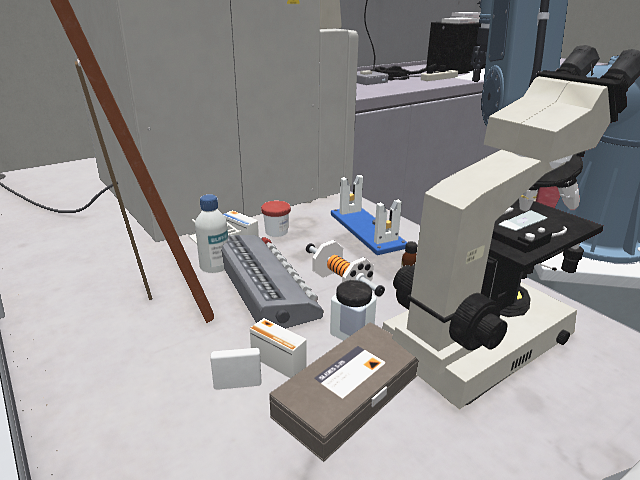

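The top view shows the rotor with its grip at (276,261) and axle ends at (318,217) and (235,303). The blue base has corners near (350,298), (460,229), (485,268) and (375,338). The oil bottle is at (304,338) and the jar at (183,278).

```bash
cat > h.py <<'E'
from bench import ctrl
import cv2,numpy as np
from scipy.spatial.transform import Rotation as R
np.set_printoptions(precision=4,suppress=True)
def tool():
    o=ctrl.get_obs();w,x,y,z=o['eef_rot'];T=np.eye(4);T[:3,:3]=R.from_quat([x,y,z,w]).as_matrix();T[:3,3]=o['eef_pos'];return T
def cam(n,T=None):
    p=ctrl.camera_params(n);C=p['cam_to_world'] if n!='wrist' else T@p['hand_eye']
    return C,240/np.tan(np.radians(p['vertical_fov']/2)),p['cx'],p['cy']
def toplane(c,uv,z):
    C,f,cx,cy=c;uv=np.atleast_2d(uv).astype(float)
    d=np.c_[(uv[:,0]-cx)/f,(uv[:,1]-cy)/f,np.ones(len(uv))]@C[:3,:3].T
    return C[:3,3]+d*((z-C[2,3])/d[:,2])[:,None]
def proj(c,P):
    C,f,cx,cy=c;q=(np.atleast_2d(P)-C[:3,3])@C[:3,:3];return np.c_[cx+f*q[:,0]/q[:,2],cy+f*q[:,1]/q[:,2]]
def mask(im,lo,hi):
    m=cv2.inRange(cv2.cvtColor(im,cv2.COLOR_RGB2HSV),lo,hi);return m
def biggest(m):
    return max(cv2.findContours(m,cv2.RETR_EXTERNAL,cv2.CHAIN_APPROX_NONE)[0],key=cv2.contourArea)
E
python3 - <<'E'
from h import *
im=cv2.imread("pics/top0.png")[:,:,::-1].copy();c=cam("top")
b=biggest(mask(im,(105,150,80),(125,255,255)))
P=toplane(c,b[:,0],0.014)
r=cv2.minAreaRect((P[:,:2]*1000).astype(np.float32));print("base",r)
print(toplane(c,[(318,217),(235,303)],.035), toplane(c,(276,261),.045))
m=mask(im,(5,150,120),(20,255,255));m[:200]=0;m[:, :230]=0;m[:,330:]=0;m[300:]=0
y,x=np.nonzero(m);print(len(x),toplane(c,(x.mean(),y.mean()),.043))
print("bottle",toplane(c,(304,338),.073),"jar",toplane(c,(183,276),.086),"cup",toplane(c,(394,155),.066))
T=tool();print(T)
E
```

```text
base ((508.9222717285156, 57.32310485839844), (77.27255249023438, 221.1864776611328), 33.7928581237793)
[[0.612  0.2223 0.035 ]
 [0.4693 0.3529 0.035 ]] [[0.537  0.2885 0.045 ]]
537 [[0.5394 0.2894 0.043 ]]
bottle [[0.4163 0.2404 0.073 ]] jar [[0.5069 0.4268 0.086 ]] cup [[0.7105 0.1011 0.066 ]]
[[ 0.931   0.3651 -0.0003  0.2099]
 [ 0.3651 -0.931   0.0015 -0.5349]
 [ 0.0003 -0.0015 -1.      0.3031]
 [ 0.      0.      0.      1.    ]]
```

carry_out(steps=[0.17,-0.15,-0.047,0,0,0.4,0.68,0.495,-0.442,-0.047,0,0,1.115,0.68,0.495,-0.442,-0.047,0,0,1.115,0.68,0.495,-0.442,-0.047,0,0,1.115,0.68,0.495,-0.442,-0.047,0,0,1.115,0.68,0.495,-0.442,-0.047,0,0,1.115,0.68,0.495,-0.442,-0.047,0,0,1.115,0.68,0.495,-0.442,-0.047,0,0,1.115,0.68,0.495,-0.442,-0.047,0,0,1.115,0.68,0.495,-0.442,-0.047,0,0,1.115,0.68,0.495,-0.442,-0.047,0,0,1.115,0.68,0.495,-0.442,-0.047,0,0,1.115,0.68,0.495,-0.442,-0.047,0,0,1.115,0.68,0.495,-0.442,-0.047,0,0,1.115,0.68,0.495,-0.442,-0.047,0,0,1.115,0.68,0.495,-0.442,-0.047,0,0,1.115,0.68,0.495,-0.442,-0.047,0,0,1.115,0.68,0.495,-0.442,-0.047,0,0,1.115,0.68])

```text
time_s: 1.9
eef_pos: [0.509, 0.0558, 0.3507]
eef_rot: [0.0, 0.932, -0.363, -0.0]
wrist_force: [-0.5, 0.2, 0.1]
opening: 0.681
grasp_force: 0.0
```

```bash
python3 - <<'E'
from h import *
T=tool();np.save("T1.npy",T);im=ctrl.camera("wrist");cv2.imwrite("pics/w1.png",im[:,:,::-1]);o=ctrl.get_obs();print(o['time_s'],o['q'],o['opening'],T)
E
```

```text
1.95 [-0.123   0.0007  1.7061 -0.0002  1.435   2.1911] 0.6797668871510384 [[ 0.7364 -0.6766 -0.0005  0.509 ]
 [-0.6766 -0.7364 -0.0002  0.0558]
 [-0.0003  0.0005 -1.      0.3507]
 [ 0.      0.      0.      1.    ]]
```

View pics/w1.png

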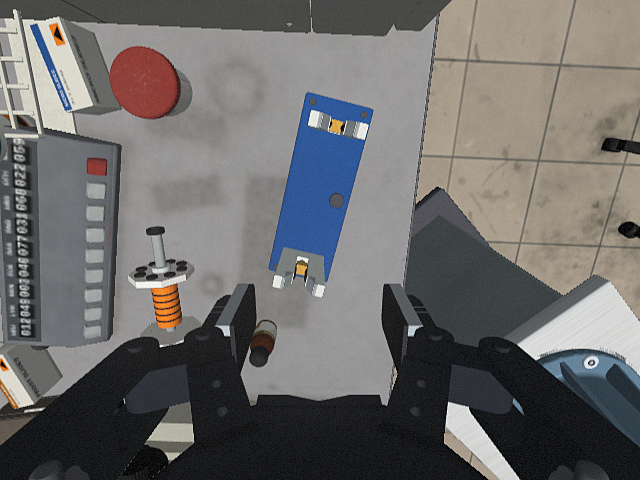

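The wrist view shows the stand clear of the hand: far cheek around (338,124), near cheek around (303,283). Next I fit the base and zoom in on the cheeks.

```bash
python3 - <<'E'
from h import *
T=np.load("T1.npy");c=cam("wrist",T);im=cv2.imread("pics/w1.png")
b=biggest(mask(im[:,:,::-1].copy(),(105,150,60),(125,255,255)))
r=cv2.minAreaRect((toplane(c,b[:,0],.014)[:,:2]*1000).astype(np.float32));print(r)
ctr=np.array(r[0])/1000;a=np.radians(r[2]);
if r[1][0]<r[1][1]: a-=np.pi/2
Y=np.array([np.cos(a),np.sin(a)]);X=np.array([-Y[1],Y[0]])
def w(x,y,z): return np.r_[ctr+X*x+Y*y,z]
for s in(1,-1): print(s,proj(c,[w(0,s*.082,.104),w(.027,s*.075,.104),w(-.027,s*.075,.104),w(.027,s*.089,.104),w(-.027,s*.089,.104)]))
A=cv2.resize(im[90:160,290:390],(800,560),interpolation=3)[:280*2:1]
B=cv2.resize(im[235:305,255:355],(800,560),interpolation=3)
V=np.vstack([cv2.resize(A,(428,300)),cv2.resize(B,(428,300))]);
cv2.imwrite("pics/w1c.png",V)
E
```

```text
((510.9327392578125, 54.44738006591797), (78.63314819335938, 220.287353515625), 33.90309524536133)
1 [[337.9849 123.3446]
 [306.8591 123.9018]
 [364.8612 138.6037]
 [310.4158 107.692 ]
 [369.1352 122.7869]]
-1 [[298.184  285.9181]
 [273.8839 274.1869]
 [325.1702 285.49  ]
 [271.216  286.3459]
 [321.9538 297.3933]]
```

View pics/w1c.png

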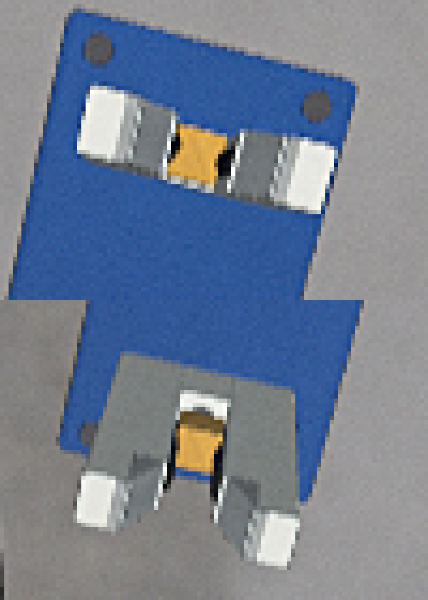

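Both cheeks match the fit to within about 1 px. Next I move over the rotor.

carry_out(steps=[-0.134,-0.192,0.07,0,0,0,0.68,-0.134,-0.192,0.07,0,0,0,0.68,-0.134,-0.192,0.07,0,0,0,0.68,-0.134,-0.192,0.07,0,0,0,0.68,-0.134,-0.192,0.07,0,0,0,0.68,-0.134,-0.192,0.07,0,0,0,0.68,-0.134,-0.192,0.07,0,0,0,0.68,-0.134,-0.192,0.07,0,0,0,0.68])

```text
time_s: 2.75
eef_pos: [0.5406, 0.2877, 0.2813]
eef_rot: [0.0, 0.932, -0.363, 0.0]
wrist_force: [-0.4, 0.1, 0.3]
opening: 0.681
grasp_force: 0.0
```

```bash
python3 - <<'E'
from h import *
c=cam("wrist",np.load("T1.npy"));print("slots",toplane(c,[(338.4,124.8),(298.9,286.1)],.104))
T=tool();np.save("T2.npy",T);im=ctrl.camera("wrist");cv2.imwrite("pics/w2.png",im[:,:,::-1]);o=ctrl.get_obs();print(o['time_s'],o['q'],o['opening'],T)
E
```

```text
slots [[ 0.5555 -0.0131  0.104 ]
 [ 0.4645  0.1221  0.104 ]]
2.8 [ 0.2953  0.2817  1.5314 -0.0003  1.3277  2.6094] 0.6812907509988475 [[ 0.7367 -0.6763  0.0005  0.5406]
 [-0.6763 -0.7367 -0.0003  0.2877]
 [ 0.0006 -0.0001 -1.      0.2813]
 [ 0.      0.      0.      1.    ]]
```

View pics/w2.png

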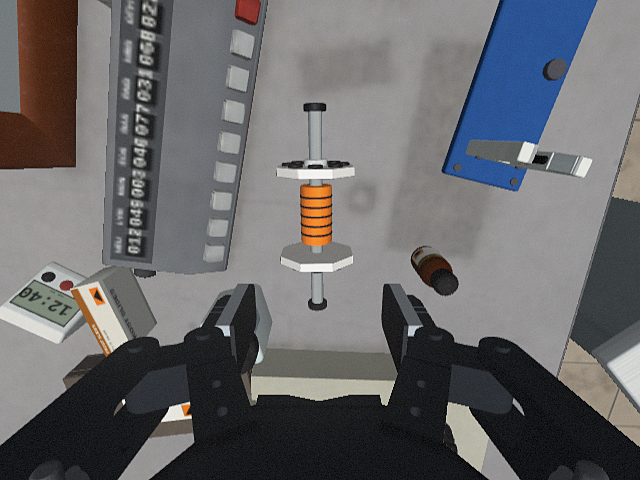

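The rotor lies along the tool x axis: collars at (315,106) and (317,304), grip around (316,214).

```bash
python3 - <<'E'
from h import *
T=np.load("T2.npy");c=cam("wrist",T);im=cv2.imread("pics/w2.png")[:,:,::-1].copy()
m=mask(im,(5,150,100),(20,255,255));m[:,:290]=0;m[:,345:]=0;m[260:]=0;m[:170]=0
y,x=np.nonzero(m);print(x.min(),x.max(),y.min(),y.max());r=cv2.minAreaRect(np.c_[x,y].astype(np.float32));print(r)
for uv,z in [((314.8,107),.035),((317.3,304),.035),((x.mean(),y.mean()),.043),(r[0],.043)]:
    P=toplane(c,uv,z)[0];print(P,(P-T[:3,3])@T[:3,:3])
E
```

```text
300 331 184 245
((315.5, 214.5), (61.0, 31.0), 90.0)
[0.6126 0.2243 0.035 ] [ 0.0958 -0.002   0.2464]
[0.4685 0.3538 0.035 ] [-0.0979  0.0001  0.2463]
[0.5421 0.2879 0.043 ] [ 0.0009 -0.0011  0.2383]
[0.5419 0.2885 0.043 ] [ 0.0003 -0.0015  0.2383]
```

carry_out(steps=[0,-0.001,0.04,0,0,-0.011,0.68,0,-0.001,0.08,0,0,-0.011,0.68,0,-0.001,0.12,0,0,-0.011,0.68,0,-0.001,0.15,0,0,-0.011,0.68,0,-0.001,0.17,0,0,-0.011,0.68,0,-0.001,0.185,0,0,-0.011,0.68,0,-0.001,0.191,0,0,-0.011,0.68,0,-0.001,0.191,0,0,-0.011,0.68,0,-0.001,0.191,0,0,-0.011,0.3,0,-0.001,0.191,0,0,-0.011,0.2,0,-0.001,0.191,0,0,-0.011,0.1,0,-0.001,0.191,0,0,-0.011,0.1,0,-0.001,0.191,0,0,-0.011,0.1,0,-0.001,0.191,0,0,-0.011,0.1,0,-0.001,0.191,0,0,-0.011,0.1,0,-0.001,0.191,0,0,-0.011,0.1])

```text
time_s: 4.4
eef_pos: [0.542, 0.2901, 0.0917]
eef_rot: [-0.001, 0.934, -0.357, 0.001]
wrist_force: [-1.2, -1.5, 7.0]
opening: 0.332
grasp_force: 59.2
```

carry_out(steps=[0,0,-0.01,0,0,0,0.1,0,0,-0.03,0,0,0,0.1,0,0,-0.06,0,0,0,0.1,0,0,-0.1,0,0,0,0.1,0,0,-0.14,0,0,0,0.1,0,0,-0.16,0,0,0,0.1,0.02,0.03,-0.16,0,0,0.04,0.1,0.047,0.07,-0.16,0,0,0.09,0.1,0.074,0.11,-0.16,0,0,0.14,0.1,0.101,0.15,-0.16,0,0,0.19,0.1,0.12,0.178,-0.16,0,0,0.23,0.1,0.13,0.192,-0.16,0,0,0.248,0.1,0.133,0.197,-0.16,0,0,0.248,0.1,0.133,0.197,-0.16,0,0,0.248,0.1,0.133,0.197,-0.16,0,0,0.248,0.1,0.133,0.197,-0.16,0,0,0.248,0.1])

```text
time_s: 6.0
eef_pos: [0.5085, 0.0554, 0.2499]
eef_rot: [-0.0, 0.883, -0.469, -0.0]
wrist_force: [0.7, -0.0, -3.5]
opening: 0.325
grasp_force: 59.9
```

```bash
python3 - <<'E'
from h import *
T=tool();np.save("T3.npy",T);im=ctrl.camera("wrist");cv2.imwrite("pics/w3.png",im[:,:,::-1]);o=ctrl.get_obs();print(o['time_s'],o['q'],o['wrist_force'],o['torque'],T)
c=cam("wrist",T)
print(proj(c,[[0.5555,-0.0131,.104],[.4645,.1221,.104]]))
E
```

```text
6.05 [-0.124   0.096   1.8176  0.0002  1.2282  2.4231] [-0.1822 -0.534  -3.5462] [ 0.0075  0.0145 -0.0304] [[ 0.56   -0.8285 -0.0002  0.5085]
 [-0.8285 -0.56    0.0004  0.0554]
 [-0.0004 -0.0001 -1.      0.2499]
 [ 0.      0.      0.      1.    ]]
[[315.3056 116.8217]
 [315.3438 347.9274]]
```

View pics/w3.png

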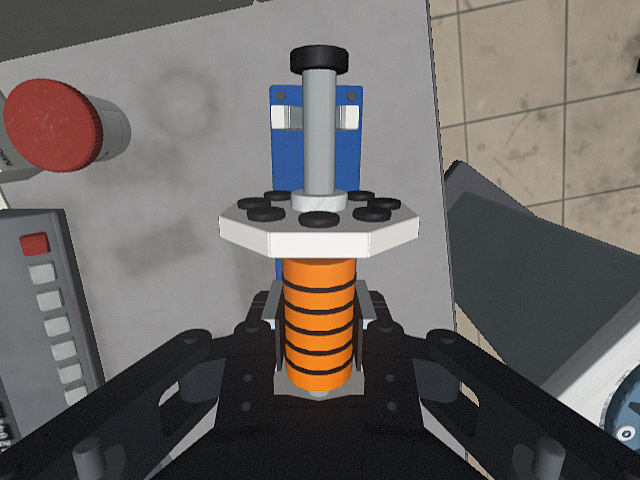

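Rotor is held. Far collar centred near (319.5,59), far disc hub near (320,200), stand cheek at u≈315, which matches the prediction. Now a check of rotor tilt and offset in the tool frame.

```bash
python3 - <<'E'
from h import *
from scipy.optimize import least_squares
T=np.load("T3.npy");c=cam("wrist",np.eye(4));im=cv2.imread("pics/w3.png")
g=cv2.cvtColor(im,cv2.COLOR_BGR2GRAY)
# axle edges, collar extent
for v in (85,110,150,180): 
    d=np.diff(g[v,285:355].astype(int));print(v,[(285+i,int(d[i])) for i in np.argsort(-abs(d))[:6]])
col=(g[30:90,285:355]<50);print("collar rows",[ (30+i,int(r.sum()),round(285+float(np.nonzero(r)[0].mean()),1)) for i,r in enumerate(col) if r.sum()>10])
for tz in(.054,.0567): 
  for tilt in (-.03,0,.03):
    P=[[x*1+0,0,tz+x*tilt] for x in(.0935,.1)]+[[.097,y,tz+.097*tilt] for y in(-.01,.01)]
    print(tz,tilt,proj(c,P).ravel())
# predicted silhouette rows of collar by point cloud
t=np.linspace(0,2*np.pi,60)
def rows(dx,tz,tilt):
    P=[[x+dx,.01*np.sin(a),tz+x*tilt+.01*np.cos(a)] for x in(.0935,.1) for a in t];q=proj(c,P);return q[:,1].min(),q[:,1].max(),q[:,0].min(),q[:,0].max()
for dx in(0,.002):
  for tz in(.054,.0567):
    for tilt in(-.03,0,.03): print(dx,tz,tilt,np.array(rows(dx,tz,tilt)))
E
```

```text
85 [(np.int64(301), -57), (np.int64(302), 39), (np.int64(334), -36), (np.int64(348), 33), (np.int64(293), 25), (np.int64(332), -15)]
110 [(np.int64(289), -172), (np.int64(339), 150), (np.int64(288), 144), (np.int64(340), -128), (np.int64(345), 86), (np.int64(341), 75)]
150 [(np.int64(303), 39), (np.int64(334), -37), (np.int64(333), -29), (np.int64(308), 13), (np.int64(335), 10), (np.int64(342), -10)]
180 [(np.int64(333), -41), (np.int64(303), 28), (np.int64(304), 20), (np.int64(302), -17), (np.int64(308), 13), (np.int64(306), 10)]
collar rows [(45, 11, 319.0), (46, 28, 318.9), (47, 27, 318.7), (48, 29, 319.3), (49, 37, 318.8), (50, 37, 318.8), (51, 41, 318.8), (52, 42, 319.4), (53, 42, 318.1), (54, 43, 318.3), (55, 44, 319.0), (56, 44, 319.0), (57, 42, 318.1), (58, 41, 318.8), (59, 41, 317.9), (60, 41, 318.3), (61, 42, 318.1), (62, 44, 318.5), (63, 42, 318.4), (64, 45, 319.0), (65, 56, 318.6), (66, 58, 318.5), (67, 58, 318.5), (68, 56, 318.5), (69, 33, 319.4), (70, 26, 319.0), (71, 23, 317.8), (72, 17, 320.0), (73, 14, 319.0)]
0.054 -0.03 [314.315   68.6248 314.2482  46.1573 283.3225
[... 385 characters left out ...]
31  73.0928 314.5484  52.5257 285.7868  62.0699 343.3495  62.1151]
0 0.054 -0.03 [ 37.5045  73.9281 282.8706 345.5313]
0 0.054 0 [ 40.2769  75.2654 283.8102 344.8208]
0 0.054 0.03 [ 42.895   76.5448 284.7014 344.1465]
0 0.0567 -0.03 [ 40.0068  75.2164 283.7185 344.8901]
0 0.0567 0 [ 42.6397  76.4979 284.6144 344.2124]
0 0.0567 0.03 [ 45.1297  77.725  285.4651 343.5684]
0.002 0.054 -0.03 [ 29.7218  67.7203 282.6794 345.6824]
0.002 0.054 0 [ 32.7343  69.2021 283.6291 344.9641]
0.002 0.054 0.03 [ 35.5781  70.6193 284.5297 344.2827]
0.002 0.0567 -0.03 [ 32.4409  69.1478 283.5364 345.0342]
0.002 0.0567 0 [ 35.3009  70.5674 284.4417 344.3493]
0.002 0.0567 0.03 [ 38.0049  71.9265 285.3012 343.6986]
```

Tilt and yaw look small. The hand-eye calibration appears to be off by about 1.5–2.5 mm sideways, so I lower to just above the mouths and compare the axle directly with the slots.

carry_out(steps=[0.001,-0.0025,0.025,0,0,0,0.1,0.001,-0.0025,0.05,0,0,0,0.1,0.001,-0.0025,0.062,0,0,0,0.1,0.001,-0.0025,0.068,0,0,0,0.1,0.001,-0.0025,0.068,0,0,0,0.1,0.001,-0.0025,0.068,0,0,0,0.1])

```text
time_s: 6.65
eef_pos: [0.5118, 0.0549, 0.1828]
eef_rot: [-0.0, 0.883, -0.47, 0.001]
wrist_force: [-1.1, -0.6, -3.1]
opening: 0.333
grasp_force: 60.0
```

```bash
python3 - <<'E'
from h import *
T=tool();np.save("T4.npy",T);im=ctrl.camera("wrist");s=ctrl.camera("side");t=ctrl.camera("top");o=ctrl.get_obs();print(o['time_s'],o['wrist_force'],T)
for n,i in(("w4",im),("s4",s),("t4",t)): cv2.imwrite(f"pics/{n}.png",i[:,:,::-1])
C=np.r_[T[:2,3],.125];ax=T[:3,0]
for n in("side","top"):print(n,proj(cam(n),[C+ax*.1,C-ax*.1]))
V=np.hstack([cv2.resize(im[20:220,200:440],(400,333)),cv2.resize(s[150:270,300:444],(400,333),interpolation=3)])
V=np.vstack([V,np.hstack([cv2.resize(t[215:335,340:500],(355,266),interpolation=3),np.zeros((266,445,3),np.uint8)])])
cv2.imwrite("pics/v4.png",V[:,:,::-1])
E
```

```text
6.8 [-0.2529  0.062  -3.6263] [[ 0.5587 -0.8293  0.0014  0.5118]
 [-0.8293 -0.5587 -0.0002  0.0549]
 [ 0.0009 -0.0011 -1.      0.1828]
 [ 0.      0.      0.      1.    ]]
side [[348.4096 165.7606]
 [394.7594 195.4423]]
top [[485.8864 238.1669]
 [374.3249 312.0111]]
```

View pics/v4.png

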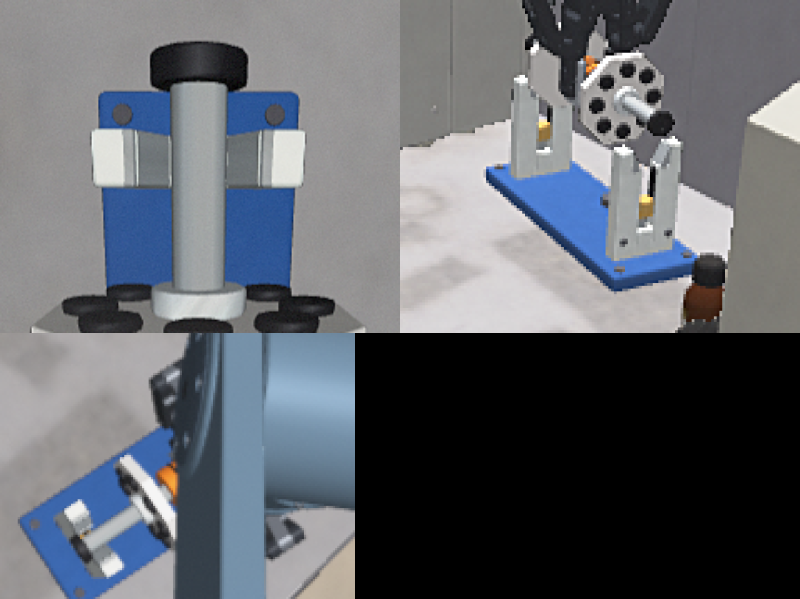

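The axle is centred over the far slot: axle centre 198.5 against cheek centre 198 in the crop. It is clear of both cheeks, and the near collar sits outboard of the near cheek. One numeric check of the along-axis offset before lowering.

```bash
python3 - <<'E'
from h import *
T=np.load("T4.npy");c=cam("wrist",T)
P=toplane(c,[(318.8,98),(318.8,132.2)],.104);print((P-T[:3,3])@T[:3,:3],"want x .089,.075 (+rotor dx)")
I=cam("wrist",np.eye(4));t=np.linspace(0,6.28,60)
for dx in(0,.001,.002):
    q=proj(I,[[x+dx,.01*np.sin(a),.0567+.01*np.cos(a)] for x in(.0935,.1) for a in t]);print(dx,q[:,1].min(),q[:,1].max())
# far collar/hub rows in w4
g=cv2.cvtColor(cv2.imread("pics/w4.png"),cv2.COLOR_BGR2GRAY);print(g[40:80:1,319])
o=ctrl.get_obs();print(o['torque'],o['wrist_force'])
E
```

```text
[[0.0873 0.0015 0.0789]
 [0.0738 0.0015 0.0789]] want x .089,.075 (+rotor dx)
0 42.643648197329554 76.50085196022539
0.001 38.98464879836931 73.54258681128832
0.002 35.305024089150066 70.57048645050651
[149 148 150 156 123  17  48  70  62  69  70  68  67  69  67  70  67  70
  65  70  66  70  71  69  61  41  16   7  57 139 175 166 170 162 167 167
 167 166 166 162]
[0.0141 0.0088 0.0061] [-0.2529  0.062  -3.6263]
```

carry_out(steps=[-0.001,0,0.006,0,0,0,0.1,-0.001,0,0.012,0,0,0,0.1,-0.001,0,0.018,0,0,0,0.1,-0.001,0,0.024,0,0,0,0.1,-0.001,0,0.028,0,0,0,0.1,-0.001,0,0.032,0,0,0,0.1,-0.001,0,0.034,0,0,0,0.1,-0.001,0,0.036,0,0,0,0.1,-0.001,0,0.036,0,0,0,0.1])

```text
time_s: 7.7
eef_pos: [0.5106, 0.0557, 0.1457]
eef_rot: [0.0, 0.883, -0.47, -0.0]
wrist_force: [0.1, -0.7, -3.1]
opening: 0.33
grasp_force: 60.0
```

```bash
python3 - <<'E'
from h import *
o=ctrl.get_obs();T=tool();print(o['time_s'],T[:3,3],T[2,:2],o['wrist_force'],T[:3,:3].T@o['wrist_force'],T[:3,:3].T@o['torque'])
E
```

```text
7.7 [0.5106 0.0557 0.1457] [-0.0001  0.0001] [ 0.138  -0.7057 -3.0735] [0.6628 0.2794 3.0734] [0.0073 0.0225 0.0155]
```

carry_out(steps=[0,0,0.001,0,0,0,0.1,0,0,0.002,0,0,0,0.1,0,0,0.003,0,0,0,0.1,0,0,0.004,0,0,0,0.1,0,0,0.005,0,0,0,0.1,0,0,0.006,0,0,0,0.1])

```text
time_s: 8.3
eef_pos: [0.5114, 0.0555, 0.1407]
eef_rot: [-0.0, 0.883, -0.47, 0.001]
wrist_force: [0.9, 0.3, 3.9]
opening: 0.332
grasp_force: 60.6
```

```bash
cat > st.py <<'E'
from h import *
o=ctrl.get_obs();T=tool();print(o['time_s'],T[:3,3],T[2,:2],"Ftool",T[:3,:3].T@o['wrist_force'],"M",T[:3,:3].T@o['torque'])
E
python3 st.py
```

```text
8.3 [0.5114 0.0555 0.1407] [ 0.0014 -0.0014] Ftool [ 0.2652 -0.9117 -3.8841] M [0.067  0.0272 0.0196]
```

carry_out(steps=[0,0,0.001,0,0,0,0.1,0,0,0.002,0,0,0,0.1,0,0,0.003,0,0,0,0.1,0,0,0.004,0,0,0,0.1,0,0,0.005,0,0,0,0.1])

```text
time_s: 8.8
eef_pos: [0.5107, 0.0558, 0.1347]
eef_rot: [-0.0, 0.883, -0.47, 0.0]
wrist_force: [2.1, 1.4, 0.8]
opening: 0.327
grasp_force: 60.3
```

```bash
python3 st.py
```

```text
8.8 [0.5107 0.0558 0.1347] [-0.0001 -0.0003] Ftool [-0.038  -2.5213 -0.7989] M [0.4915 0.0272 0.1243]
```

carry_out(steps=[0,0,0.0005,0,0,0,0.1,0,0,0.001,0,0,0,0.1,0,0,0.0015,0,0,0,0.1,0,0,0.002,0,0,0,0.1])

```text
time_s: 9.2
eef_pos: [0.5107, 0.0557, 0.1329]
eef_rot: [-0.0, 0.883, -0.47, 0.0]
wrist_force: [3.0, 3.0, 1.0]
opening: 0.329
grasp_force: 60.3
```

```bash
python3 st.py
```

```text
9.2 [0.5107 0.0557 0.1329] [ 0.0001 -0.0003] Ftool [-0.8429 -4.1545 -1.0476] M [ 0.6234 -0.0138  0.0171]
```

carry_out(steps=[0,-0.0006,0.0005,0,0,0,0.1,0,-0.0008,0.001,0,0,0,0.1,0,-0.0008,0.0015,0,0,0,0.1,0,-0.0008,0.002,0,0,0,0.1])

```text
time_s: 9.6
eef_pos: [0.511, 0.0561, 0.1307]
eef_rot: [0.0, 0.883, -0.47, -0.0]
wrist_force: [0.1, 0.6, 1.4]
opening: 0.333
grasp_force: 60.4
```

```bash
python3 st.py
```

```text
9.6 [0.511  0.0561 0.1307] [-0.0003  0.0006] Ftool [-0.4657 -0.4716 -1.3623] M [ 0.1465 -0.0097  0.0503]
```

carry_out(steps=[0,0,0.0005,0,0,0,0.1,0,0,0.001,0,0,0,0.1,0,0,0.0015,0,0,0,0.1])

```text
time_s: 9.9
eef_pos: [0.5112, 0.0561, 0.1293]
eef_rot: [0.0, 0.883, -0.47, -0.0]
wrist_force: [0.6, 0.9, 1.3]
opening: 0.334
grasp_force: 60.4
```

```bash
python3 st.py
```

```text
9.9 [0.5112 0.0561 0.1293] [-0.0002  0.0003] Ftool [-0.4303 -1.0262 -1.2993] M [0.1171 0.0185 0.0459]
```

carry_out(steps=[0,0,0.0005,0,0,0,0.1,0,0,0.001,0,0,0,0.1,0,0,0.0015,0,0,0,0.1])

```text
time_s: 10.2
eef_pos: [0.5112, 0.0561, 0.1278]
eef_rot: [0.0, 0.883, -0.47, -0.0]
wrist_force: [0.8, 0.7, 2.6]
opening: 0.33
grasp_force: 60.4
```

carry_out(steps=[0,0,0.0005,0,0,0,0.1,0,0,0.001,0,0,0,0.1])

```text
time_s: 10.4
eef_pos: [0.5113, 0.0561, 0.1268]
eef_rot: [0.0, 0.883, -0.47, -0.0]
wrist_force: [1.1, 1.1, 2.0]
opening: 0.328
grasp_force: 60.4
```

```bash
python3 st.py
```

```text
10.4 [0.5113 0.0561 0.1268] [-0.      0.0001] Ftool [-0.3255 -1.5375 -2.0283] M [0.0216 0.0261 0.0331]
```

carry_out(steps=[0,-0.0002,0.0005,0,0,0,0.1,0,-0.0003,0.001,0,0,0,0.1])

```text
time_s: 10.6
eef_pos: [0.5115, 0.0563, 0.1258]
eef_rot: [0.0, 0.883, -0.47, -0.0]
wrist_force: [1.2, -0.7, 2.0]
opening: 0.328
grasp_force: 60.4
```

carry_out(steps=[0,0,0.0005,0,0,0,0.1,0,0,0.001,0,0,0,0.1])

```text
time_s: 10.8
eef_pos: [0.5115, 0.0563, 0.1248]
eef_rot: [0.0, 0.883, -0.47, -0.0]
wrist_force: [0.0, -0.4, 0.7]
opening: 0.331
grasp_force: 60.4
```

carry_out(steps=[0,0,0.0005,0,0,0,0.1,0,0,0.001,0,0,0,0.1])

```text
time_s: 11.0
eef_pos: [0.5115, 0.0563, 0.1238]
eef_rot: [0.0, 0.883, -0.47, -0.0]
wrist_force: [0.4, 1.1, 0.6]
opening: 0.329
grasp_force: 60.4
```

```bash
python3 st.py
```

```text
11.0 [0.5115 0.0563 0.1238] [-0.0001  0.0001] Ftool [-0.6871 -0.9134 -0.5988] M [-0.0259  0.0271 -0.0235]
```

carry_out(steps=[0,0,0.0005,0,0,0,0.1,0,0,0.001,0,0,0,0.1])

```text
time_s: 11.2
eef_pos: [0.5115, 0.0563, 0.1228]
eef_rot: [0.0, 0.883, -0.47, -0.0]
wrist_force: [0.2, -0.3, 2.3]
opening: 0.331
grasp_force: 60.4
```

carry_out(steps=[0,0,0.0005,0,0,0,0.1,0,0,0.001,0,0,0,0.1])

```text
time_s: 11.4
eef_pos: [0.5116, 0.0563, 0.122]
eef_rot: [-0.0, 0.883, -0.47, 0.0]
wrist_force: [-0.5, -0.4, 4.4]
opening: 0.326
grasp_force: 60.6
```

carry_out(steps=[0,0,0.0003,0,0,0,0.1,0,0,0.0003,0,0,0,0.1])

```text
time_s: 11.6
eef_pos: [0.5116, 0.0563, 0.1218]
eef_rot: [-0.0, 0.883, -0.47, 0.0]
wrist_force: [-1.2, -0.2, 5.1]
opening: 0.328
grasp_force: 60.7
```

```bash
python3 st.py
```

```text
11.6 [0.5116 0.0563 0.1218] [ 0.0001 -0.0001] Ftool [-0.5333  1.1207 -5.0924] M [-0.1275 -0.1339  0.0574]
```

carry_out(steps=[0,0,0.0004,0,0,0,0.1,0,0,0.0004,0,0,0,0.1])

```text
time_s: 11.8
eef_pos: [0.5117, 0.0563, 0.1216]
eef_rot: [-0.0, 0.883, -0.47, 0.0]
wrist_force: [-1.1, 0.2, 6.7]
opening: 0.331
grasp_force: 60.9
```

```bash
python3 st.py
```

```text
11.8 [0.5117 0.0563 0.1216] [ 0.0002 -0.0002] Ftool [-0.7405  0.821  -6.6679] M [-0.2472 -0.157   0.0108]
```

carry_out(steps=[0,0,0.0003,0,-0.003,0,0.1,0,0,0.0003,0,-0.003,0,0.1])

```text
time_s: 12.0
eef_pos: [0.5118, 0.0562, 0.1215]
eef_rot: [-0.001, 0.883, -0.47, -0.001]
wrist_force: [-1.6, 0.0, 7.2]
opening: 0.331
grasp_force: 61.0
```

```bash
python3 st.py
```

```text
12.0 [0.5118 0.0562 0.1215] [-0.0026 -0.0003] Ftool [-0.9258  1.3188 -7.1752] M [-0.3369 -0.1774  0.0422]
```

carry_out(steps=[0,0.0001,0.0003,0,0.0026,0,0.1,0,0.0002,0.0005,0,0.0026,0,0.1,0,0.0002,0.0005,0,0.0026,0,0.1])

```text
time_s: 12.3
eef_pos: [0.5117, 0.0562, 0.1212]
eef_rot: [-0.0, 0.883, -0.47, 0.0]
wrist_force: [-2.5, -0.1, 10.0]
opening: 0.326
grasp_force: 61.2
```

```bash
python3 st.py
```

```text
12.3 [0.5117 0.0562 0.1212] [ 0.     -0.0006] Ftool [ -1.3467   2.0923 -10.0253] M [-0.3072 -0.3002  0.0061]
```

carry_out(steps=[-0.0003,0.0003,0.0002,0,-0.001,0,0.1,-0.0004,0.0004,0.0003,0,-0.001,0,0.1,-0.0004,0.0004,0.0003,0,-0.001,0,0.1])

```text
time_s: 12.6
eef_pos: [0.5116, 0.0562, 0.1212]
eef_rot: [-0.001, 0.883, -0.47, 0.0]
wrist_force: [-1.1, -0.3, 10.1]
opening: 0.327
grasp_force: 61.2
```

```bash
python3 st.py; python3 - <<'E'
from h import *
s=ctrl.camera("side");cv2.imwrite("pics/s5.png",cv2.resize(s[130:280,300:450],(600,600),interpolation=3)[:,:,::-1])
E
python3 st.py
```

```text
12.6 [0.5116 0.0562 0.1212] [-0.0001 -0.0014] Ftool [ -0.3406   1.1024 -10.1207] M [-0.3003 -0.1494  0.0164]
12.65 [0.5117 0.0562 0.1212] [-0.0001 -0.0015] Ftool [-1.5887  1.4922 -9.222 ] M [-0.2648 -0.1098 -0.0506]
```

View pics/s5.png

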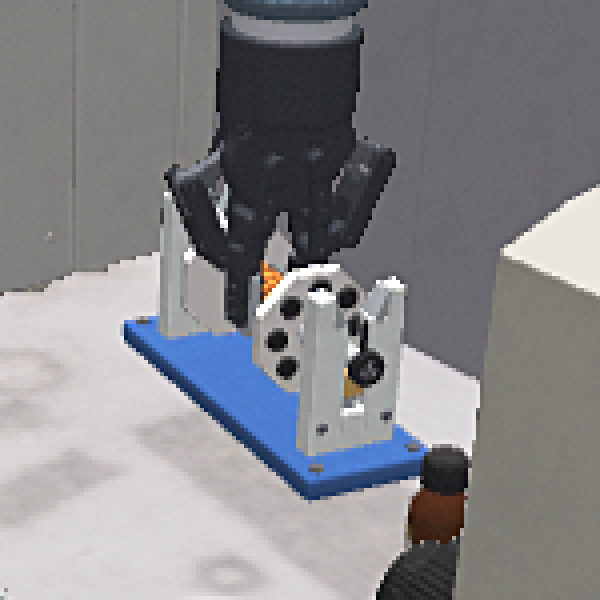

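Both brass shoes are loaded: the axle collar sits on the shoe at about (367,365) in the crop. A touch more push, then release.

carry_out(steps=[0,0,0.0003,0,0,0,0.1,0,0,0.0005,0,0,0,0.1,0,0,0.0005,0,0,0,0.1])

```text
time_s: 12.95
eef_pos: [0.5117, 0.0562, 0.1209]
eef_rot: [-0.001, 0.883, -0.47, 0.0]
wrist_force: [-2.5, 0.4, 12.2]
opening: 0.328
grasp_force: 61.4
```

```bash
python3 st.py
```

```text
12.95 [0.5117 0.0562 0.1209] [-0.     -0.0015] Ftool [ -1.7446   1.7757 -12.1865] M [-0.3336 -0.2473  0.0443]
```

carry_out(steps=[0,0,0,0,0,0,0.36,0,0,0,0,0,0,0.45,0,0,0,0,0,0,0.6,0,0,0,0,0,0,0.68,0,0,0,0,0,0,0.68,0,0,0,0,0,0,0.68])

```text
time_s: 13.55
eef_pos: [0.5107, 0.0563, 0.1195]
eef_rot: [-0.0, 0.883, -0.47, -0.001]
wrist_force: [-0.4, 0.5, -0.0]
opening: 0.682
grasp_force: 0.0
```

```bash
python3 st.py; python3 - <<'E'
from h import *
T=tool();print(ctrl.get_obs()['opening']);s=ctrl.camera("side");im=ctrl.camera("wrist")
V=np.hstack([cv2.resize(s[130:280,300:450],(400,400),interpolation=3),cv2.resize(im[0:480,120:520],(333,400))])
cv2.imwrite("pics/v6.png",V[:,:,::-1])
E
```

```text
13.55 [0.5107 0.0563 0.1195] [-0.0016  0.0002] Ftool [-0.6326  0.0494  0.0412] M [ 0.0305 -0.0143  0.0581]
0.6821654133109694
```

View pics/v6.png

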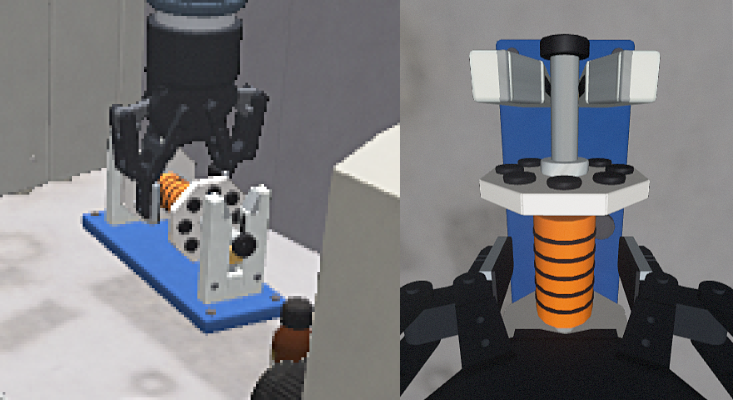

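carry_out(steps=[0,0,-0.01,0,0,0,0.68,0,0,-0.03,0,0,0,0.68,0,0,-0.06,0,0,0,0.68,0,0,-0.1,0,0,0,0.68,0,0,-0.14,0,0,0,0.68,0,0,-0.18,0,0,0,0.68,0,0,-0.22,0,0,0,0.68,0,0,-0.23,0,0,0,0.68,0,0,-0.23,0,0,0,0.68,0,0,-0.23,0,0,0,0.68])

```text
time_s: 14.65
eef_pos: [0.5104, 0.0561, 0.3485]
eef_rot: [-0.0, 0.883, -0.47, -0.001]
wrist_force: [0.1, 0.4, -0.8]
opening: 0.679
grasp_force: 0.0
```

```bash
python3 st.py; python3 - <<'E'
from h import *
T=tool();s=ctrl.camera("side");im=ctrl.camera("wrist");c=cam("side")
ctr=np.array([.5113,.0557]);Y=np.array([.5585,-.8295])
print([proj(c,np.r_[ctr+Y*k*.1,z]) for k in(1,-1) for z in(.0645,)], proj(cam("wrist",T),[np.r_[ctr+Y*k*.097,.0645] for k in(1,-1)]))
V=np.hstack([cv2.resize(s[150:270,320:420],(400,480),interpolation=3),cv2.resize(im[60:440,160:476],(400,480))])
cv2.imwrite("pics/v7.png",V[:,:,::-1])
E
```

```text
14.65 [0.5104 0.0561 0.3485] [-0.0024  0.0011] Ftool [-0.2976 -0.3587  0.8047] M [-0.005  -0.0233 -0.0283]
[array([[347.6526, 189.7765]]), array([[392.6611, 222.4892]])] [[316.2246 107.3655]
 [316.4421 286.4108]]
```

View pics/v7.png

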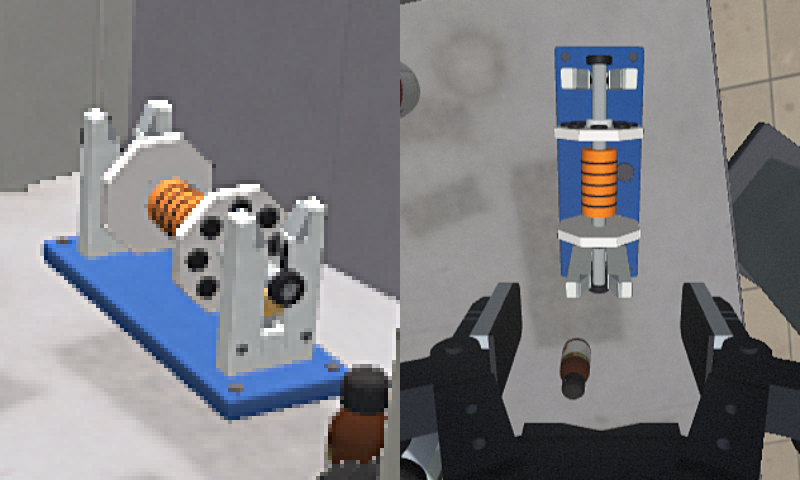

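```bash
python3 -c "
from bench import ctrl
print(ctrl.hand_in())"
```

```text
the job is handed in; nothing more can be done
None
```

The rotor is in both slots with its axle on the brass shoes. I pushed to about 11 N on them (estimated from wrist force minus slot drag), released it, and backed the gripper clear. It looks level in the last pictures, nothing else was disturbed that I could see, and I handed the job in at about 15 s; `hand_in()` gave no verdict.

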